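# Pin down the core chute with its linchpin

## Task

The sorting chute has been set back on its locking post and its linchpin is only started in the post's cross hole. Push the linchpin fully home, with its ring still standing up; then swing the sprung ring over the end of the post until it snaps down round the post and lies shut on the tip of the pin. Leave the core rings, the ring driver and the jar where they stand.

Things in the scene. Friction and masses are not known exactly. Their poses are not given: they have to be found in the camera images.
- post (a point): Locking post of the fixed chute: upright dark steel bar 25 x 25 mm, coming through a galvanised foot plate (90 mm wide, top 6 mm above the bench); its end is 31 mm above the bench. This point: middle of the post, on the axis of its level 11.5 mm cross hole, 14 mm above the bench. x axis: level, the way the pin goes in, towards the chute, which begins 150 mm on and is 195 mm high; z up.
- pin_shoulder (a point): Loose steel linchpin, about 90 g: 10 mm round shank, 48 mm long, and a block head 26 x 16 x 16 mm resting on the foot plate. This point: centre of the head's shoulder, where the shank begins; x axis along the pin to its tip. At first 18 to 30 mm of shank is outside the post; home, the shoulder lies on the post's face, 12.5 mm before post. It slides easily.
- pin_head (a point): Centre of the flat end face of the linchpin's head, the place to push: 26 mm behind the shoulder on the pin's axis, 14 mm above the bench. x axis as for the shoulder.
- ring_far (a point): Far side of the linchpin's sprung ring (4.5 mm wire, 52 mm across wire centres), on the wire's centre line, 47.5 mm from the hinge, which crosses the head 7 mm behind the shoulder. Open, the ring leans 10 degrees back, this point 61 mm above the bench; the head's end face is still 8 mm farther back. Shut, this point is 21 mm above the bench, 27 mm past post along its x.
- pin_ring (a joint): Swing of the sprung ring about its level hinge across the pin, rad: 0 standing open (start), growing as its top swings forward over the post's end, 1.59 shut on the shank. Over-centre spring: below 0.9 it springs back open, beyond 0.9 it snaps shut by itself. 3 to 4 N at its far side move it. With the pin well short of home it would land on the post's end and not shut.
- core_ring_a: Stainless soil core ring standing on the bench, 57 mm outside, 53 mm inside, 50 mm high; origin at the centre of its underside. Bystander.
- core_ring_b: A second core ring of the same size. Bystander.
- driver: Grey cast iron ring driver: a 66 mm disc with a waisted stem and a knob, 66 mm high, standing on the bench; origin at the centre of its underside. Bystander.
- jar: Squat amber glass sample jar with a black lid, 68 mm across and 68 mm high; origin at the centre of its underside. Bystander.
There are look-alikes about, which are no part of the job. Leave any blue, purple or red look-alike of the part that bears pin_shoulder alone.

How it is judged:
On the way, in this order (a step that is already met when the one before it is completed fails the run):
1. the linchpin is pushed home (shoulder within 3 mm of the post) while its ring still stands up (x of pin_shoulder in the frame of post above -0.0155 m and value of joint pin_ring below 0.6 rad), for 0.1 s.
2. the ring has been swung over the end of the post and is shut (value of joint pin_ring above 1.45 rad), for 0.2 s.
At the end, for the whole second after the job is handed in: The linchpin is through the post with its shoulder within 3 mm of the post's face, its ring is shut round the post (within 0.14 rad of its stop on the shank), and it is at rest (x of pin_shoulder in the frame of post between -0.0155 and -0.009 m and y of pin_shoulder in the frame of post between -0.004 and 0.004 m and z of pin_shoulder in the frame of post between -0.004 and 0.004 m and angle between the x axis of pin_shoulder and the x axis of post, either way round below 0.15 rad and value of joint pin_ring above 1.45 rad and linear speed of linchpin below 0.02 m/s); the robot touches nothing.
It fails at once if a core ring, the ring driver or the jar is pushed more than 20 mm from its place (distance of any of core_ring_a, core_ring_b, driver, jar from where it was at the start of the episode above 0.02 m).
It also fails if it takes over 38 s, if anything falls off the work surface, if the arm or the gripper's body presses on something with over 40 N, if the wrist force passes 120 N, or if a joint passes its speed limit or range.

## Robot

A 6-joint arm with a two-finger parallel gripper is mounted at the origin on the work surface. World frame = base frame: x ahead of the robot, y to its left, z up, the work surface at z = 0. Lengths are in m, angles in rad, forces in N, time in s.
With the tool pointing down it reaches from about 0.4 to 0.825 m from the base axis. Payload 7 kg.
Tool frame: the origin (TCP) lies at the very end of the fingers, on their centre line; the grasp point (between the pads) lies grip_point_offset behind it (grip_point_offset is the distance from the TCP to the grasp point, in m); z points along the fingers, x is the direction in which the jaws open and shut, and the axes are right-handed (so a half turn about z gives the same grasp; the last joint's range is limited). The gripper opens to 85 mm and grips with 20 to 120 N. Pads are 22 mm wide; open, the fingers measure 114 mm over their backs; the gripper's body (76 mm by 85 mm) begins 54 mm behind the grasp point. The pads swing forward as they close: fully open they stand 13 mm farther back than shut.
Start: joints at [1.515, 0.359, 0.012, 0, -1.224, -0.288], TCP at [0.228, 0.635, 0.203] pointing down, gripper open.
Joint ranges: [-3.07, 3.07], [-1.43, 2.12], [-1.02, 1.25], [-3.03, 1.67], [-3.05, -0], [-3.03, 3.03]. Speed limits (rad/s): [2.39, 2.39, 3.01, 3.14, 3.14, 3.14].

## Interface

Orientations are given as a unit quaternion [w, x, y, z].
In Python, from workcell import * gives the robot as it stands.
- The arm moves only by the shell command python3 -m inch 'ROWS' [FORCE]. ROWS is JSON, a list of rows, each a list of 3 entries, a list of its own where there are three numbers: the shift along the tool's x, y, z in cm, then the turn about the tool's z in degrees, then the opening, from 0 (shut) to 1 (fully open). In form: [[[dx, dy, dz], yaw, gripper], ...]. A call has 1 to 8 rows; each row shifts and turns the commanded pose from where the row before left it, along the tool's axes as they then stand; what a row does not reach is not made up. A row lasts 1/10 s, in which the tool goes at most 50 mm and 8.59 degrees, less where a joint would pass 70% of its speed; a pose out of reach is approached as far as the arm can. A call is refused whole if a number of a shift passes 5 or a number of a turn 8.59, either way. A call with a gripper value outside its range is refused whole. The fingers move at their own pace and stop on an object; FORCE is the grip in N (left out, the last holds). Time passes only in rows, so rows that do not move let the fingers close. It gives the time, the measured TCP pose, the force and the opening at its end, in the units of the state.
- read_state(): the state, without advancing time (a new reading comes with each control period).
- get_image(name): name is "scene" or "side" or "wrist"; returns a dict with "color" (400x640x3 uint8, red, green, blue), "range_z" (400x640 float32, m along the optical axis (not along the pixel's ray), 0 where there is no reading), "camera_matrix" (3x3 intrinsics, pixels), "T" (4x4, takes a point from camera to world coordinates); the wrist camera has in their place "hand_eye" (4x4, takes a point from camera to tool coordinates, whose origin is the TCP and whose axes are the tool frame's). Camera axes: x right, y down, z forward; pixel columns grow to the right and rows downward; lengths in m; the calibration is good to about 2 mm. A picture is of the moment at which its call begins: read the wrist's pose just before it.
- finish_job(): hands the job in, once; it reports no verdict.
The state is a dict: "clock": time; "joint_pos": joint angles; "qvel": joint speeds; "joint_torque": joint torques, N m; "position": TCP position; "ee_rot": TCP orientation; "ft_force": force on the tool from outside, world axes, zero at the start; "torque": the same for the moment, N m; "opening": finger opening in m.
Only numpy, scipy, OpenCV 4.12 (cv2) and the standard library are available. Lean on these libraries where they do the work, as an engineer would, in place of code of your own. Each camera call takes 0.05 s, during which the arm holds its last target.

## Working session

There is one attempt and no reset: what is moved stays moved. The work goes in short steps, Python scripts to look and compute and a shell command to move; the robot and the scene stay as the last step left them, time stands still between calls to the robot, and variables do not carry over. Pictures are saved under pics/ and viewed, and the job is handed in when it is done.

```bash
mkdir -p pics; ls; cat > h.py <<'E'
from workcell import *
import numpy as np, cv2
from scipy.spatial.transform import Rotation as R
def grab(n,save=None):
    s=read_state(); d=get_image(n)
    if n=='wrist':
        q=s['ee_rot']; T=np.eye(4); T[:3,:3]=R.from_quat([q[1],q[2],q[3],q[0]]).as_matrix(); T[:3,3]=s['position']
        d['T']=T@d['hand_eye']
    if save:
        cv2.imwrite(f'pics/{save}.png',d['color'][:,:,::-1]); np.savez(f'pics/{save}.npz',**{k:d[k] for k in('color','range_z','camera_matrix','T')})
    return d
def pt(d,u,v,z=None):
    K=d['camera_matrix'];T=d['T']; r=np.array([(u-K[0,2])/K[0,0],(v-K[1,2])/K[1,1],1])
    if z is None: p=r*d['range_z'][int(v),int(u)]; return T[:3,:3]@p+T[:3,3]
    w=T[:3,:3]@r; return T[:3,3]+w*(z-T[2,3])/w[2]
def proj(d,P):
    T=np.linalg.inv(d['T']); p=T[:3,:3]@np.array(P)+T[:3,3]; q=d['camera_matrix']@p; return q[:2]/q[2]
def load(n): return dict(np.load(f'pics/{n}.npz'))
E
python3 - <<'E'
from h import *
for n in('scene','side','wrist'): grab(n,n+'0')
s=read_state(); print(s)
E
```

```text
pics
{'clock': 0.15, 'joint_pos': array([ 1.51509468e+00,  3.59213624e-01,  1.12861138e-02, -2.62834054e-04,
       -1.22406270e+00, -2.88085664e-01]), 'qvel': array([ 0.00104997, -0.00095429,  0.00273967,  0.00032506, -0.0001828 ,
       -0.00016598]), 'joint_torque': array([-7.74146247e-04, -5.83872986e+01,  2.93651730e+01,  6.94048405e+00,
       -4.22989862e-03, -6.19280542e-06]), 'position': array([0.22741306, 0.63513426, 0.20189039]), 'ee_rot': array([-4.67238344e-04, -5.75699715e-01,  8.17660973e-01, -3.91532239e-04]), 'ft_force': array([ 0.46584194,  0.4778179 , -0.55405291]), 'torque': array([ 0.00111481,  0.00251051, -0.01091399]), 'opening': 0.08524394101580805}
```

View pics/scene0.png

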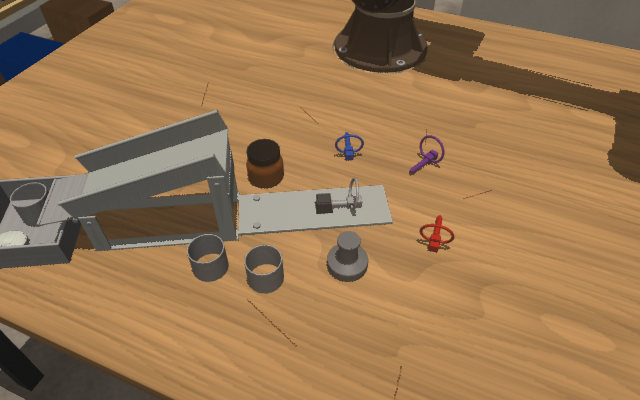

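View pics/side0.png

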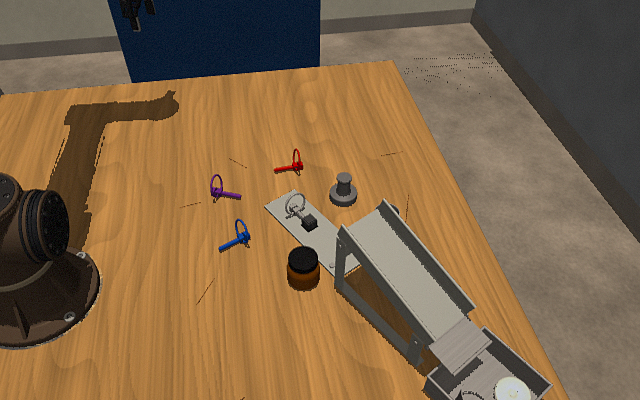

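View pics/wrist0.png

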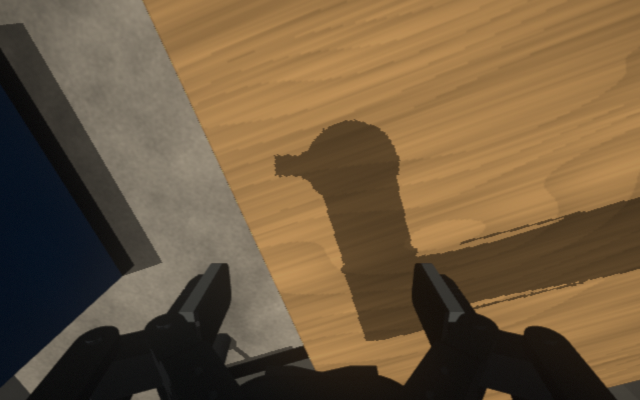

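The target is the steel pin at scene (350,200), next to the dark post at (323,203). It could be confused with the blue pin (348,147), the purple (428,158) and the red (437,235), which are coloured look-alikes out on the bench. I'll check the choice in a close crop and measure.

```bash
python3 - <<'E'
from h import *
a=load('scene0');b=load('side0')
A=cv2.resize(a['color'][165:285,230:400],None,fx=4.5,fy=4.5,interpolation=cv2.INTER_NEAREST)
B=cv2.resize(b['color'][170:290,250:370],None,fx=5,fy=5,interpolation=cv2.INTER_NEAREST)
cv2.imwrite('pics/cA.png',A[:,:,::-1]);cv2.imwrite('pics/cB.png',B[:,:,::-1])
for n,d in(('scene',a),('side',b)): print(n,d['T'].round(3).tolist(),d['camera_matrix'][0,0])
E
```

```text
scene [[-0.393, 0.666, -0.634, 1.104], [0.919, 0.288, -0.268, 0.313], [0.004, -0.688, -0.725, 0.66], [0.0, 0.0, 0.0, 1.0]] 495.67309242825195
side [[0.985, -0.121, 0.123, 0.448], [-0.172, -0.714, 0.679, -0.666], [0.006, -0.69, -0.724, 0.875], [0.0, 0.0, 0.0, 1.0]] 510.6429099402372
```

View pics/cA.png

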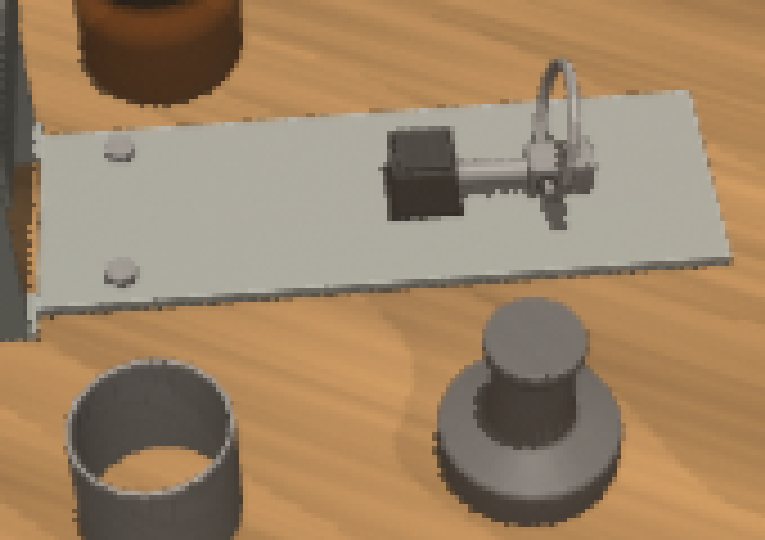

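View pics/cB.png

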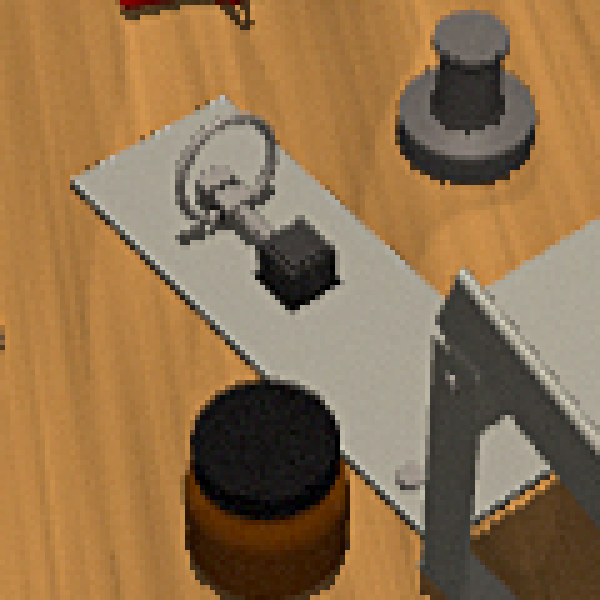

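The crop shows the steel pin with a plain ring standing up, its shank started in the dark post on the galvanised plate. The coloured pins are clear of it. Next: post, direction and head positions.

```bash
python3 - <<'E'
from h import *
a=load('scene0');b=load('side0')
def A(x,y): return x/4.5+230-.4,y/4.5+165-.4
def B(x,y): return x/5+250-.4,y/5+170-.4
def show(n,d,c,z): p=pt(d,*c,z); print(n,p.round(4)); return p
show('postA',a,A(422,152),.031); show('postB',b,B(298,245),.031)
# plate corners at near end
r1=show('A far-right',a,A(690,92),.006); r2=show('A near-right',a,A(733,260),.006)
l1=show('A back-left',a,A(45,133),.006); l2=show('A front-left',a,A(40,305),.006)
for n,(p,q) in {'back':(r1,l1),'front':(r2,l2)}.items():
  v=q-p; print(n,np.degrees(np.arctan2(v[1],v[0])))
v=r2-r1;print('end',np.degrees(np.arctan2(v[1],v[0])),np.linalg.norm(v))
s1=show('B corner L',b,B(72,182),.006); s2=show('B corner top',b,B(222,97),.006); s3=show('B bot',b,B(420,530),.006)
v=s3-s1;print('Bdir',np.degrees(np.arctan2(v[1],v[0])),np.linalg.norm(s2-s1))
# contour-based: depth cloud in region of post top
for n,d in (('a',a),('b',b)):
  H,W=d['range_z'].shape; u,v=np.meshgrid(np.arange(W),np.arange(H)); K=d['camera_matrix']; z=d['range_z']
  P=np.stack([(u-K[0,2])/K[0,0]*z,(v-K[1,2])/K[1,1]*z,z],-1)@d['T'][:3,:3].T+d['T'][:3,3]
  c=np.array(pt(d,*(A(422,152) if n=='a' else B(298,245)),.031))
  near=(np.linalg.norm(P[...,:2]-c[:2],axis=-1)<.03)&(z>0)
  top=near&(abs(P[...,2]-.031)<.003)&(d['color'].mean(-1)<90)
  print(n,'post top',top.sum(),P[top].mean(0).round(4))
  for h in(.02,.05):pass
E
```

```text
postA [0.5697 0.085  0.031 ]
postB [0.5663 0.0802 0.031 ]
A far-right [0.4741 0.1635 0.006 ]
A near-right [0.5529 0.2072 0.006 ]
A back-left [ 0.599  -0.0674  0.006 ]
A front-left [ 0.6769 -0.0247  0.006 ]
back -61.60196271958104
front -61.87318735583912
end 28.998945001056686 0.09008148253629188
B corner L [0.4722 0.1589 0.006 ]
B corner top [0.5492 0.2029 0.006 ]
B bot [ 0.5939 -0.0622  0.006 ]
Bdir -61.16592902699695 0.08871672661317333
a post top 118 [0.5685 0.0844 0.0299]
b post top 67 [0.5656 0.0811 0.0301]
```

```bash
python3 - <<'E'
from h import *
a=load('scene0');b=load('side0')
def A(x,y): return x/4.5+230-.4,y/4.5+165-.4
def B(x,y): return x/5+250-.4,y/5+170-.4
post=np.array([.568,.083]); th=np.radians(-61.6); d=np.array([np.cos(th),np.sin(th)]); n=np.array([-d[1],d[0]])
def rel(nm,dd,c,z):
  p=pt(dd,*c,z); q=p[:2]-post; print(nm,p.round(4),'along',(q@d).round(4),'lat',(q@n).round(4))
rel('driver knob top A',a,A(536,340),.066); rel('driver B',b,B(470,35),.066)
rel('jar lid A',a,(263.5,152),.068); rel('jar B',b,(303,258),.068)
rel('ringtop A',a,A(560,62),.062); rel('ringtop B',b,B(245,120),.062)
rel('head top shoulder edge A',a,A(530,143),.022);rel('head end bottom A',a,A(595,180),.010)
rel('head end topA',a,A(592,145),.022)
rel('head end B',b,B(205,175),.022)
s=read_state(); 
q=s['ee_rot'];M=R.from_quat([q[1],q[2],q[3],q[0]]).as_matrix();print(M.round(3))
E
```

```text
driver knob top A [0.6632 0.1668 0.066 ] along -0.0284 lat 0.1236
driver B [0.6604 0.164  0.066 ] along -0.0273 lat 0.1198
jar lid A [ 0.5401 -0.0439  0.068 ] along 0.0984 lat -0.0849
jar B [ 0.532  -0.0536  0.068 ] along 0.1031 lat -0.0966
ringtop A [0.5325 0.1259 0.062 ] along -0.0546 lat -0.0108
ringtop B [0.5507 0.1308 0.062 ] along -0.0503 lat 0.0075
head top shoulder edge A [0.5409 0.1186 0.022 ] along -0.0442 lat -0.0069
head end bottom A [0.5387 0.1456 0.01  ] along -0.069 lat 0.0039
head end topA [0.5323 0.1412 0.022 ] along -0.0682 lat -0.0038
head end B [0.5324 0.1379 0.022 ] along -0.0652 lat -0.0052
[[-0.337 -0.941 -0.   ]
 [-0.941  0.337 -0.001]
 [ 0.001 -0.    -1.   ]]
```

```bash
python3 -m inch '[[[2.76,-3.54,0],0,0],[[2.76,-3.54,0],0,0],[[2.76,-3.54,0],0,0],[[2.76,-3.54,0],0,0],[[2.76,-3.54,0],0,0],[[2.76,-3.54,0],0,0]]' 40; python3 -m inch '[[[2.76,-3.54,0],0,0],[[2.76,-3.54,0],0,0],[[2.76,-3.54,0],0,0],[[2.76,-3.54,0],0,0],[[2.76,-3.54,0],0,0],[[2.76,-3.54,0],0,0]]' ; python3 -m inch '[[[0,0,0],8.4,0],[[0,0,0],8.4,0],[[0,0,0],8.4,0],[[0,0,0],8.4,0],[[0,0,0],8.4,0],[[0,0,0],0,0]]'
python3 - <<'E'
from h import *
d=grab('wrist','w1'); print(d['hand_eye'].round(3).tolist())
s=read_state(); print(s['clock'],s['position'].round(4),s['ft_force'].round(2),s['joint_pos'].round(2))
E
```

```text
clock: 0.75
position: [0.3722, 0.4062, 0.2025]
ee_rot: [-0.0, -0.576, 0.818, -0.0]
ft_force: [0.8, 0.5, 0.4]
opening: 0.0002
clock: 1.35
position: [0.5164, 0.1788, 0.2027]
ee_rot: [0.0, -0.576, 0.818, 0.0]
ft_force: [1.1, -0.5, 0.2]
opening: -0.0001
clock: 1.95
position: [0.5157, 0.1803, 0.2024]
ee_rot: [-0.0, -0.243, 0.97, -0.0]
ft_force: [1.0, -0.9, -0.4]
opening: 0.0003
[[1.0, 0.001, -0.001, 0.001], [-0.0, 0.948, 0.319, -0.081], [0.001, -0.319, 0.948, -0.172], [0.0, 0.0, 0.0, 1.0]]
2.0 [0.5157 0.1804 0.2024] [ 0.26 -0.25  0.07] [ 0.7   0.15 -0.27 -0.   -1.15 -0.2 ]
```

View pics/w1.png

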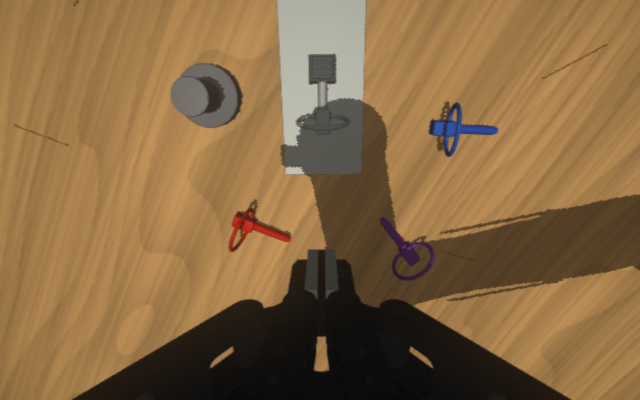

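```bash
python3 - <<'E'
from h import *
d=load('w1'); s=read_state(); q=s['ee_rot'];M=R.from_quat([q[1],q[2],q[3],q[0]]).as_matrix();p0=s['position']
c=cv2.resize(d['color'][40:180,270:380],None,fx=4.2,fy=4.2,interpolation=cv2.INTER_NEAREST);cv2.imwrite('pics/w1c.png',c[:,:,::-1])
def f(n,u,v,z):
  p=pt(d,u,v,z); print(n,p.round(4),'tool',(M.T@(p-p0)).round(4))
f('post',322,69,.031);f('head end',322,133,.014);f('ringtop',322,114,.062)
f('plateLfar',278.5,5,.006);f('plateLnear',285,172,.006);f('plateRfar',366,5,.006);f('plateRnear',361,173,.006)
f('red ringbottom',265,225,.0);f('red tip',290,238,.005);f('purple tip',382,219,.005);f('purple head',408,258,.01);f('purple ring',405,262,.03)
E
```

```text
post [0.5642 0.0866 0.031 ] tool [ 0.002  -0.1055  0.1714]
head end [0.5335 0.1437 0.014 ] tool [ 0.0017 -0.0407  0.1884]
ringtop [0.5445 0.1234 0.062 ] tool [ 0.0018 -0.0638  0.1404]
plateLfar [0.6321 0.0531 0.006 ] tool [-0.0417 -0.1674  0.1964]
plateLnear [0.5502 0.2053 0.006 ] tool [-0.0423  0.0055  0.1964]
plateRfar [0.5541 0.0113 0.006 ] tool [ 0.0468 -0.1669  0.1964]
plateRnear [0.4702 0.1638 0.006 ] tool [0.0478 0.0071 0.1964]
red ringbottom [0.5422 0.281  0.    ] tool [-0.0714  0.0758  0.2024]
red tip [0.5067 0.2799 0.005 ] tool [-0.0396  0.0918  0.1974]
purple tip [0.417  0.2023 0.005 ] tool [0.0762 0.0663 0.1975]
purple head [0.3611 0.2312 0.01  ] tool [0.1116 0.1184 0.1925]
purple ring [0.3718 0.2308 0.03  ] tool [0.1024 0.1129 0.1725]
```

View pics/w1c.png

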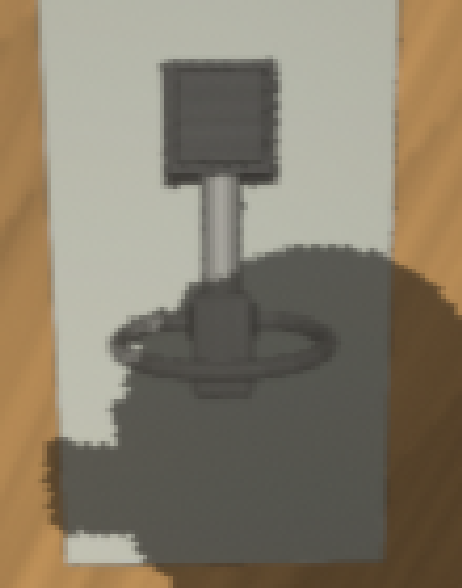

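The wrist view confirms the geometry: post at (322,69), head end at (322,132) about 41 mm ahead along tool −y and only 2 mm off laterally, and both coloured pins clear. Descending behind the head.

```bash
python3 -m inch '[[[0.2,0,4.5],0,0],[[0,0,4.5],0,0],[[0,0,4.5],0,0],[[0,0,3.5],0,0],[[0,0,1.5],0,0],[[0,0,0.7],0,0],[[0,0,0],0,0]]'
python3 - <<'E'
from h import *
for n in('scene','side'):
  d=grab(n,n+'2')
  r=(165,285,230,400) if n=='scene' else (170,290,230,390)
  c=cv2.resize(d['color'][r[0]:r[1],r[2]:r[3]],None,fx=4.5,fy=4.5,interpolation=cv2.INTER_NEAREST);cv2.imwrite(f'pics/{n}2c.png',c[:,:,::-1])
E
```

```text
clock: 2.7
position: [0.5138, 0.1793, 0.01]
ee_rot: [-0.001, -0.246, 0.969, -0.0]
ft_force: [-0.5, 0.1, -0.0]
opening: 0.0002
```

View pics/scene2c.png

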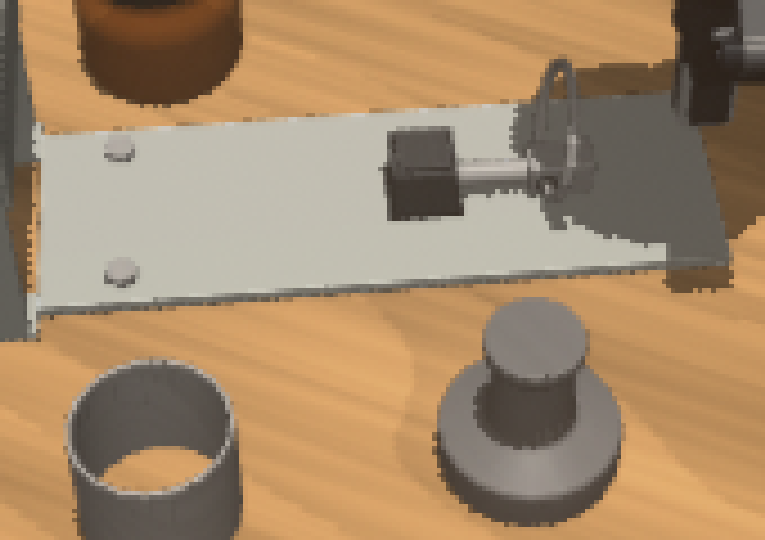

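View pics/side2c.png

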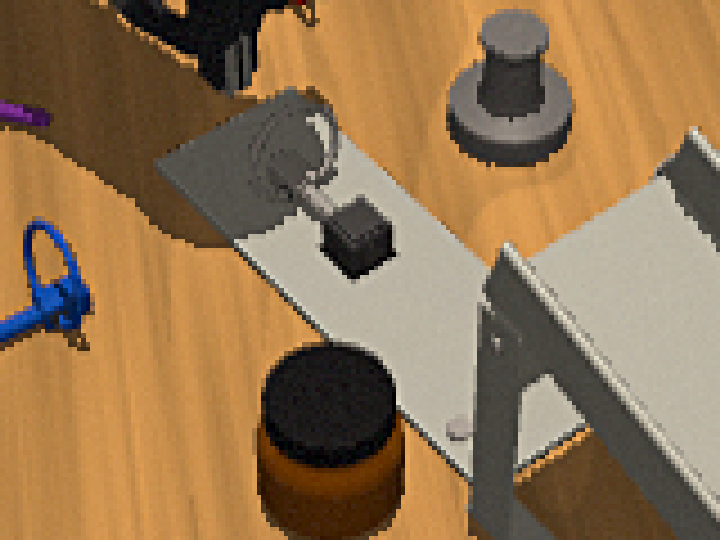

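```bash
python3 - <<'E'
from h import *
s=read_state(); print(s['position'],s['ee_rot'])
for n,(cx,cy) in(('scene2',(230,165)),('side2',(230,170))):
  d=load(n); q=proj(d,s['position']); print(n,(q-[cx,cy])*4.5)
d=load('scene2'); print(pt(d,705/4.5+230,118/4.5+165,.01)); print(d['range_z'][int(165+110/4.5),int(230+705/4.5)],pt(d,705/4.5+230,110/4.5+165))
d=load('side2'); print(pt(d,235/4.5+230,85/4.5+170))
E
```

```text
[0.51476071 0.18002591 0.01153406] [ 6.75302905e-04 -2.45318163e-01  9.69442366e-01  2.05455579e-04]
scene2 [696.47645643 160.00491391]
side2 [229.02943369 116.01975237]
[0.4901747  0.17561087 0.01      ]
0.84260494 [0.52585426 0.18318903 0.05199621]
[0.51767378 0.16572748 0.04803759]
```

```bash
python3 - <<'E'
from h import *
d=grab('scene','scene3')
c=cv2.resize(d['color'][130:230,320:440],None,fx=5,fy=5,interpolation=cv2.INTER_NEAREST);cv2.imwrite('pics/scene3c.png',c[:,:,::-1])
d=grab('side','side3')
c=cv2.resize(d['color'][130:250,200:340],None,fx=5,fy=5,interpolation=cv2.INTER_NEAREST);cv2.imwrite('pics/side3c.png',c[:,:,::-1])
s=read_state(); print(s['clock'],s['position'],s['opening'],s['joint_pos'])
E
```

```text
2.9 [0.51487502 0.18014095 0.01190819] 0.00024596337209570394 [ 6.95986345e-01  3.49256247e-01 -5.07008519e-01  2.44707053e-04
 -7.12194043e-01 -2.01178629e-01]
```

View pics/scene3c.png

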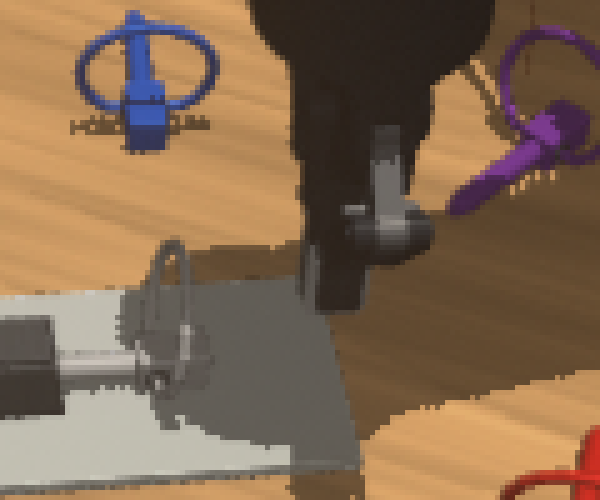

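View pics/side3c.png

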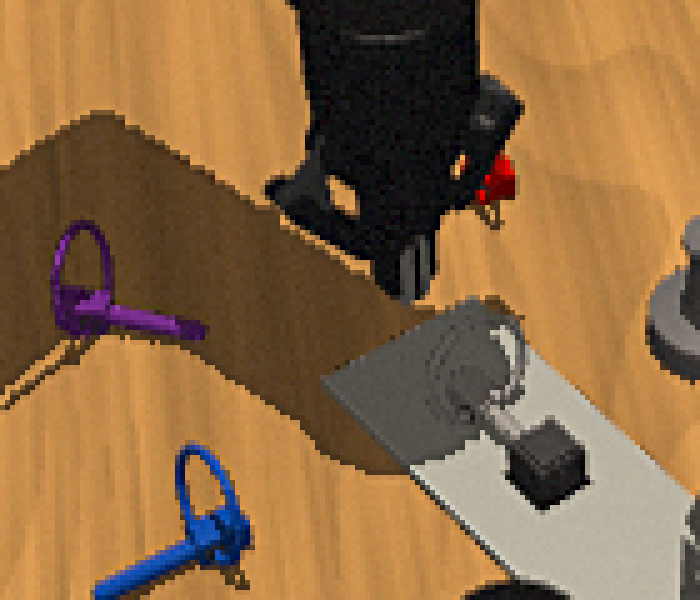

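```bash
python3 - <<'E'
from h import *
a=load('scene3');b=load('side3')
def ray(d,u,v):
  K=d['camera_matrix'];w=d['T'][:3,:3]@np.array([(u-K[0,2])/K[0,0],(v-K[1,2])/K[1,1],1]);return d['T'][:3,3],w/np.linalg.norm(w)
def tri(x,y):
  (o1,w1),(o2,w2)=ray(a,*x),ray(b,*y); t=np.linalg.lstsq(np.c_[w1,-w2],o2-o1,rcond=None)[0]; p,q=o1+t[0]*w1,o2+t[1]*w2; return ((p+q)/2).round(4),np.linalg.norm(p-q).round(4)
print('tip tri',tri((320+335/5,130+306/5),(200+412/5,130+298/5)))
print('post top tri',tri((323.4,198.4),(309.2,218.6)))
for d in(a,b):
  z=d['range_z'];H,W=z.shape;u,v=np.meshgrid(np.arange(W),np.arange(H));K=d['camera_matrix']
  P=np.stack([(u-K[0,2])/K[0,0]*z,(v-K[1,2])/K[1,1]*z,z],-1)@d['T'][:3,:3].T+d['T'][:3,3]
  m=(z>0)&(np.linalg.norm(P[...,:2]-[.5149,.1801],axis=-1)<.03)&(P[...,2]>.009)&(P[...,2]<.09)
  print(m.sum(),np.sort(P[m][:,2])[:60:6].round(3))
w=load('w1');s=read_state()
z=w['range_z'];print('wrist tip depth',z[255,312],z[255,332])
d=get_image('wrist');K=d['camera_matrix']
for v in(250,256,265,280):
  for u in(314,322,334):
    zz=d['range_z'][v,u];p=d['hand_eye']@np.array([(u-K[0,2])/K[0,0]*zz,(v-K[1,2])/K[1,1]*zz,zz,1]);print(v,u,p[:3].round(4),d['color'][v,u])
import workcell;print([n for n in dir(workcell) if not n.startswith('_')])
print(globals().get('grip_point_offset'))
E
```

```text
tip tri (array([0.517 , 0.18  , 0.0349]), np.float64(0.0063))
post top tri (array([0.5667, 0.0836, 0.0273]), np.float64(0.0003))
183 [0.039 0.042 0.045 0.046 0.048 0.049 0.05  0.051 0.053 0.053]
184 [0.009 0.043 0.046 0.048 0.05  0.051 0.054 0.055 0.056 0.057]
wrist tip depth 0.14778219 0.14821044
250 314 [-0.0027 -0.0104 -0.0341] [60 57 51]
250 322 [ 0.0012 -0.0099 -0.0333] [34 29 22]
250 334 [ 0.0069 -0.0108 -0.0349] [63 58 50]
256 314 [-0.0025 -0.01   -0.0396] [58 57 52]
256 322 [ 0.0012 -0.0103 -0.04  ] [25 21 17]
256 334 [ 0.0068 -0.0104 -0.0402] [58 57 52]
265 314 [-0.0023 -0.0108 -0.0492] [58 56 52]
265 322 [ 0.0012 -0.0109 -0.0493] [26 23 19]
265 334 [ 0.0065 -0.0101 -0.0479] [55 55 51]
280 314 [-0.0021 -0.0102 -0.0601] [57 56 51]
280 322 [ 0.0012 -0.0108 -0.061 ] [23 19 15]
280 334 [ 0.006  -0.0104 -0.0604] [55 55 51]
['Unreachable', 'finish_job', 'get_image', 'grip_point_offset', 'read_state']
0.0187
```

All three cameras agree that the visible finger ends sit about 30 mm short of the reported TCP: tip at z ≈ 0.04 with the TCP reading 0.012. I won't trust the stated TCP blindly. I'll lower gently in small steps and watch the force.

```bash
python3 -m inch '[[[0,0,0.2],0,0],[[0,0,0],0,0]]'; python3 -m inch '[[[0,0,0.2],0,0],[[0,0,0],0,0]]';python3 -m inch '[[[0,0,0.2],0,0],[[0,0,0],0,0]]'
python3 - <<'E'
from h import *
d=grab('wrist','w4');K=d['camera_matrix']
for v in range(240,254):
  zz=d['range_z'][v,314];p=d['hand_eye']@np.array([(314-K[0,2])/K[0,0]*zz,(v-K[1,2])/K[1,1]*zz,zz,1]);print(v,p[:3].round(4),d['color'][v,314])
E
```

```text
clock: 3.15
position: [0.5142, 0.1796, 0.0089]
ee_rot: [0.0, -0.245, 0.97, 0.0]
ft_force: [-0.1, -0.2, -0.4]
opening: -0.0001
clock: 3.35
position: [0.5139, 0.1794, 0.0064]
ee_rot: [-0.0, -0.244, 0.97, -0.0]
ft_force: [0.6, -0.8, -0.7]
opening: -0.0004
clock: 3.55
position: [0.5139, 0.1794, 0.0043]
ee_rot: [-0.0, -0.244, 0.97, -0.0]
ft_force: [-0.7, -0.5, -0.2]
opening: 0.0
240 [-0.0034 -0.0007 -0.0028] [82 83 77]
241 [-0.0035  0.0002 -0.0023] [81 83 76]
242 [-0.0035  0.0008 -0.0024] [81 82 76]
243 [-0.0035  0.0018 -0.0016] [81 83 76]
244 [-0.0034  0.0016 -0.0034] [81 82 77]
245 [-0.0035  0.0031 -0.0016] [81 83 77]
246 [-0.0035  0.0037 -0.0019] [82 84 77]
247 [-0.0035  0.0038 -0.0029] [81 83 77]
248 [-0.0035  0.0048 -0.0022] [80 81 75]
249 [-0.0035  0.0054 -0.0024] [67 67 62]
250 [-0.0026 -0.0107 -0.0348] [58 58 53]
251 [-0.0026 -0.0106 -0.0356] [58 58 54]
252 [-0.0026 -0.0104 -0.0362] [57 57 53]
253 [-0.0026 -0.0103 -0.0372] [56 57 52]
```

No contact even with the reported TCP below the plate top (0.0043 against 0.006), so the real finger end is about 32 mm behind the TCP. I'll use that measured offset and lower a further 2.6 cm, leaving the real tip at z ≈ 0.010.

```bash
python3 -m inch '[[[0,0,0.7],0,0],[[0,0,0.7],0,0],[[0,0,0],0,0]]'; python3 -m inch '[[[0,0,0.6],0,0],[[0,0,0.3],0,0],[[0,0,0],0,0]]'
python3 - <<'E'
from h import *
d=grab('scene','scene5')
c=cv2.resize(d['color'][130:230,320:440],None,fx=5,fy=5,interpolation=cv2.INTER_NEAREST);cv2.imwrite('pics/scene5c.png',c[:,:,::-1])
d=grab('side','side5')
c=cv2.resize(d['color'][130:250,200:340],None,fx=5,fy=5,interpolation=cv2.INTER_NEAREST);cv2.imwrite('pics/side5c.png',c[:,:,::-1])
s=read_state(); print(s['clock'],s['position'],s['ft_force'])
E
```

```text
clock: 3.9
position: [0.5133, 0.1789, -0.0108]
ee_rot: [-0.001, -0.244, 0.97, -0.0]
ft_force: [0.9, 0.3, -0.1]
opening: -0.0004
clock: 4.2
position: [0.5137, 0.1793, -0.019]
ee_rot: [-0.0, -0.244, 0.97, -0.0]
ft_force: [0.2, -0.0, 0.4]
opening: 0.0003
4.3 [ 0.5140644   0.17950562 -0.01846887] [-0.79163883  1.14103817 -0.35701996]
```

View pics/scene5c.png

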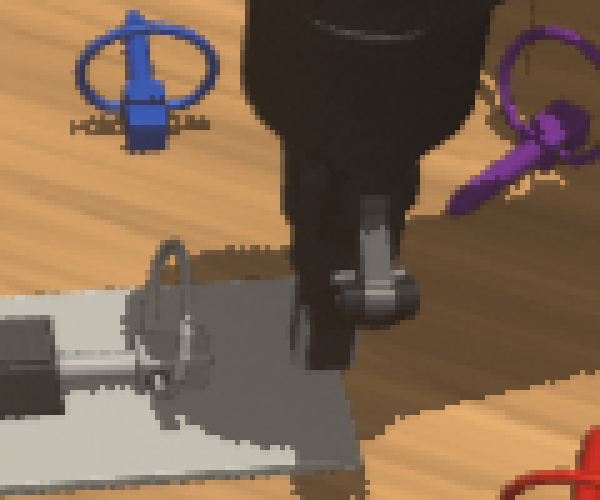

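View pics/side5c.png

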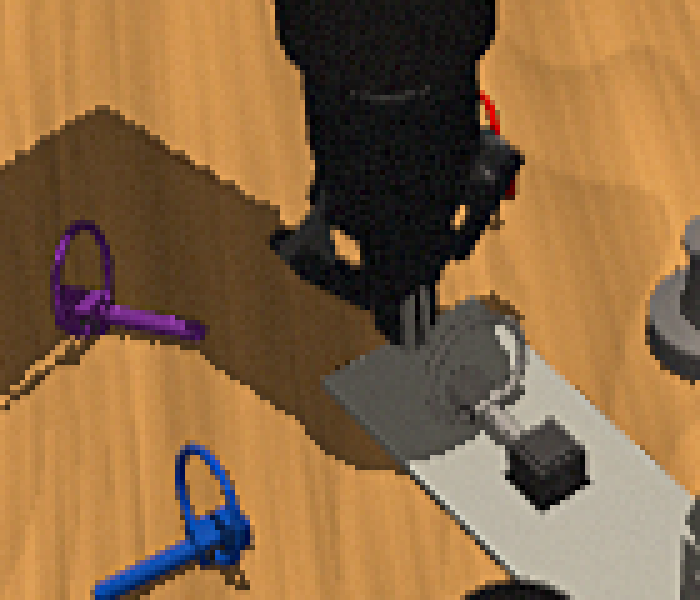

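The scene crop shows the fingertip just above the plate at (330,368), with the ring at (172,240–390) ahead of it and room above. The side crop agrees. Advancing.

```bash
python3 -m inch '[[[0,-1,0.2],0,0],[[0,-1,0],0,0],[[0,-0.5,0],0,0],[[0,-0.4,0],0,0],[[0,-0.4,0],0,0],[[0,-0.4,0],0,0],[[0,0,0],0,0]]'
python3 - <<'E'
from h import *
d=grab('scene','scene6')
c=cv2.resize(d['color'][130:230,290:410],None,fx=5,fy=5,interpolation=cv2.INTER_NEAREST);cv2.imwrite('pics/scene6c.png',c[:,:,::-1])
E
```

```text
clock: 5.0
position: [0.5318, 0.1465, -0.0204]
ee_rot: [0.0, -0.244, 0.97, -0.0]
ft_force: [1.0, -1.0, -0.4]
opening: -0.0001
```

View pics/scene6c.png

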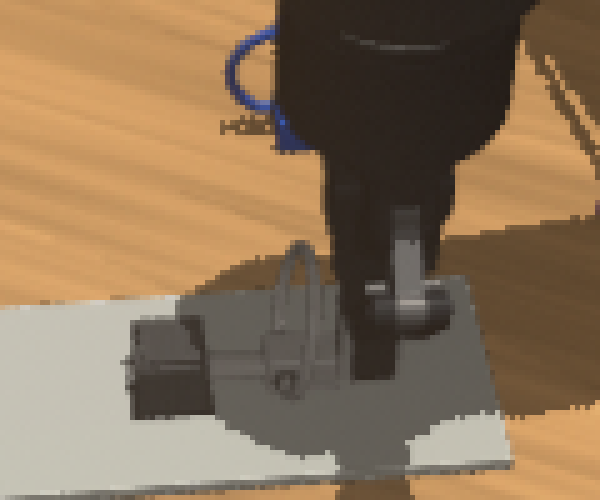

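The ring still stands and the shank outside the post has shortened (208–262 in the crop, about 20 mm). Keep pushing.

```bash
python3 -m inch '[[[0,-0.4,0],0,0],[[0,-0.4,0],0,0],[[0,-0.4,0],0,0],[[0,-0.2,0],0,0],[[0,0,0],0,0]]'
python3 - <<'E'
from h import *
d=grab('scene','scene7')
c=cv2.resize(d['color'][130:230,290:410],None,fx=5,fy=5,interpolation=cv2.INTER_NEAREST);cv2.imwrite('pics/scene7c.png',c[:,:,::-1])
E
```

```text
clock: 5.55
position: [0.5384, 0.1343, -0.0204]
ee_rot: [-0.0, -0.244, 0.97, -0.0]
ft_force: [-0.3, 0.3, 1.0]
opening: 0.0002
```

View pics/scene7c.png

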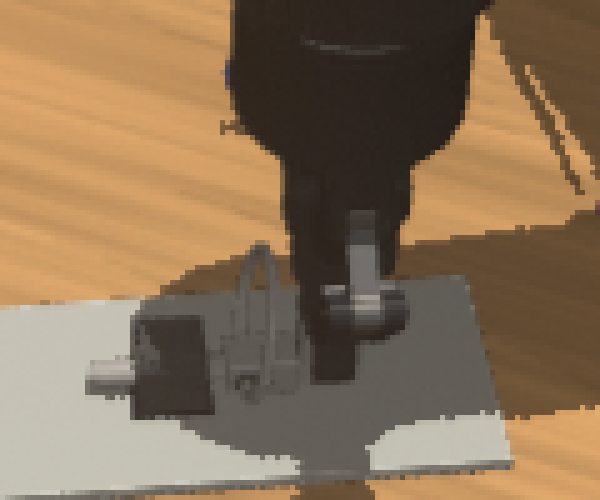

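```bash
python3 -m inch '[[[0,-0.2,0],0,0],[[0,-0.15,0],0,0],[[0,0,0],0,0]]'; python3 -m inch '[[[0,-0.1,0],0,0],[[0,0,0],0,0]]'; python3 -m inch '[[[0,-0.1,0],0,0],[[0,0,0],0,0]]'
```

```text
clock: 5.9
position: [0.54, 0.1314, -0.0204]
ee_rot: [0.0, -0.244, 0.97, -0.0]
ft_force: [-0.6, -0.2, -0.0]
opening: 0.0002
clock: 6.1
position: [0.5404, 0.1306, -0.0204]
ee_rot: [-0.0, -0.244, 0.97, -0.0]
ft_force: [0.1, -0.3, -0.4]
opening: -0.0001
clock: 6.3
position: [0.5409, 0.1297, -0.0204]
ee_rot: [0.0, -0.244, 0.97, 0.0]
ft_force: [0.2, -0.6, 0.3]
opening: 0.0001
```

```bash
python3 -m inch '[[[0,-0.1,0],0,0],[[0,0,0],0,0]]'; python3 -m inch '[[[0,-0.1,0],0,0],[[0,0,0],0,0]]'
python3 - <<'E'
from h import *
d=grab('scene','scene8')
c=cv2.resize(d['color'][130:230,290:410],None,fx=5,fy=5,interpolation=cv2.INTER_NEAREST);cv2.imwrite('pics/scene8c.png',c[:,:,::-1])
E
```

```text
clock: 6.5
position: [0.5414, 0.1288, -0.0204]
ee_rot: [-0.0, -0.244, 0.97, -0.0]
ft_force: [0.5, 0.4, -0.7]
opening: -0.0001
clock: 6.7
position: [0.5418, 0.128, -0.0204]
ee_rot: [-0.0, -0.244, 0.97, 0.0]
ft_force: [0.1, -0.8, 0.5]
opening: 0.0
```

View pics/scene8c.png

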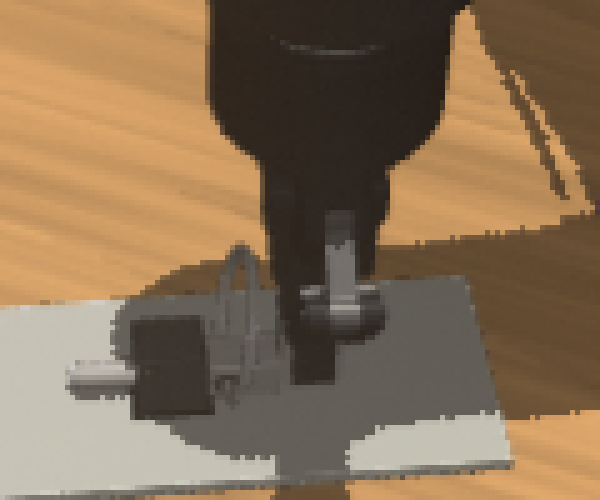

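```bash
python3 -m inch '[[[0,-0.1,0],0,0],[[0,0,0],0,0]]'; python3 -m inch '[[[0,-0.1,0],0,0],[[0,0,0],0,0]]'
```

```text
clock: 6.95
position: [0.5418, 0.1279, -0.0204]
ee_rot: [-0.0, -0.244, 0.97, 0.0]
ft_force: [-4.6, 6.8, 2.0]
opening: 0.0001
clock: 7.15
position: [0.5419, 0.1278, -0.0204]
ee_rot: [-0.0, -0.244, 0.97, 0.001]
ft_force: [-8.3, 9.8, 3.7]
opening: -0.0001
```

Force rose to about 13 N with no further travel, so the shoulder is on the post. That TCP position implies a post centre at (0.5655, 0.0842), which matches the cameras. Backing off and verifying.

```bash
python3 -m inch '[[[0,0.4,0],0,0],[[0,0.8,0],0,0],[[0,0,-1.5],0,0],[[0,0,-1.6],0,0],[[0,0,0],0,0]]'
python3 - <<'E'
from h import *
for n in('scene','side'):
  d=grab(n,n+'9')
  r=(130,230,290,410) if n=='scene' else (130,250,230,370)
  c=cv2.resize(d['color'][r[0]:r[1],r[2]:r[3]],None,fx=5,fy=5,interpolation=cv2.INTER_NEAREST);cv2.imwrite(f'pics/{n}9c.png',c[:,:,::-1])
E
```

```text
clock: 7.65
position: [0.5383, 0.1377, 0.0125]
ee_rot: [0.002, -0.245, 0.97, 0.0]
ft_force: [0.3, 0.0, -0.6]
opening: 0.0001
```

View pics/scene9c.png

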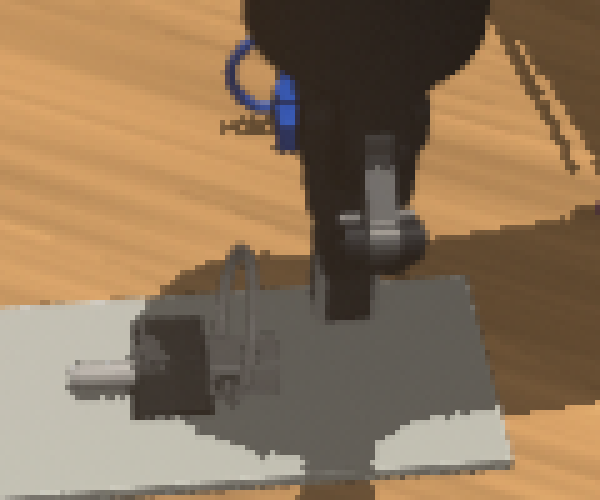

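View pics/side9c.png

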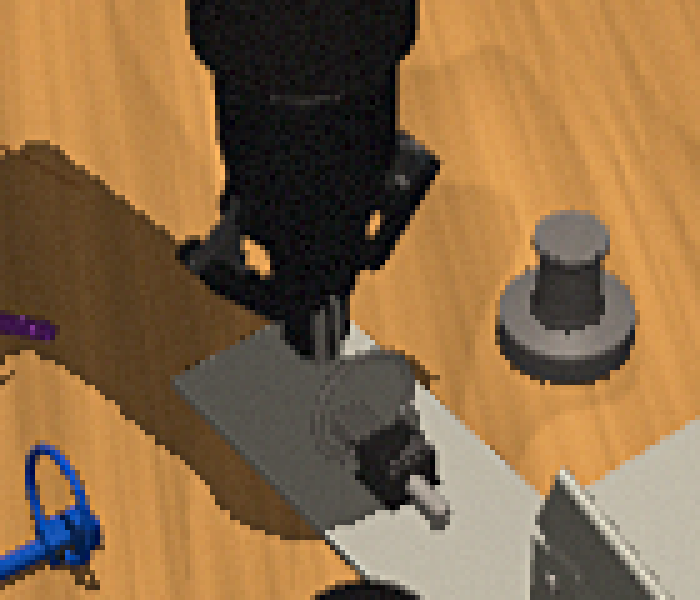

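Both views show the pin home with its head against the post (210,360) and about 23 mm of tip through. The ring still stands at (240,250). The fingertip is at about z 0.042, above the post's 0.031. Now swinging the ring.

```bash
python3 -m inch '[[[0,-0.8,0],0,0],[[0,-0.8,0],0,0],[[0,-0.6,0],0,0],[[0,-0.6,0],0,0],[[0,-0.6,0],0,0],[[0,-0.6,0],0,0],[[0,0,0],0,0]]'
python3 - <<'E'
from h import *
for n in('scene','side'):
  d=grab(n,n+'10')
  r=(130,230,290,410) if n=='scene' else (130,250,230,370)
  c=cv2.resize(d['color'][r[0]:r[1],r[2]:r[3]],None,fx=5,fy=5,interpolation=cv2.INTER_NEAREST);cv2.imwrite(f'pics/{n}10c.png',c[:,:,::-1])
E
```

```text
clock: 8.45
position: [0.5561, 0.1009, 0.0103]
ee_rot: [-0.0, -0.244, 0.97, -0.0]
ft_force: [-1.0, 2.9, -1.0]
opening: 0.0
```

View pics/scene10c.png

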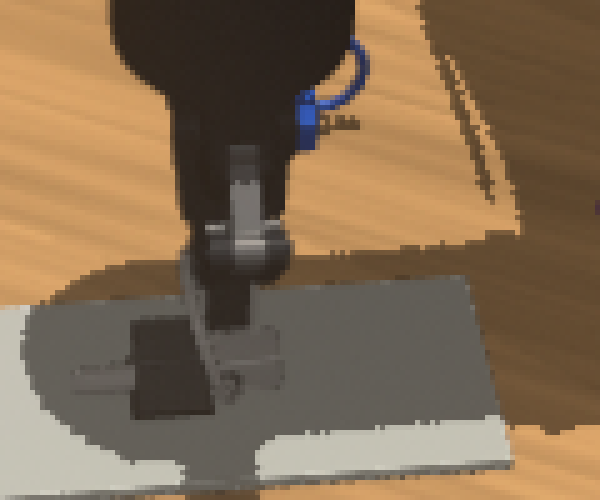

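View pics/side10c.png

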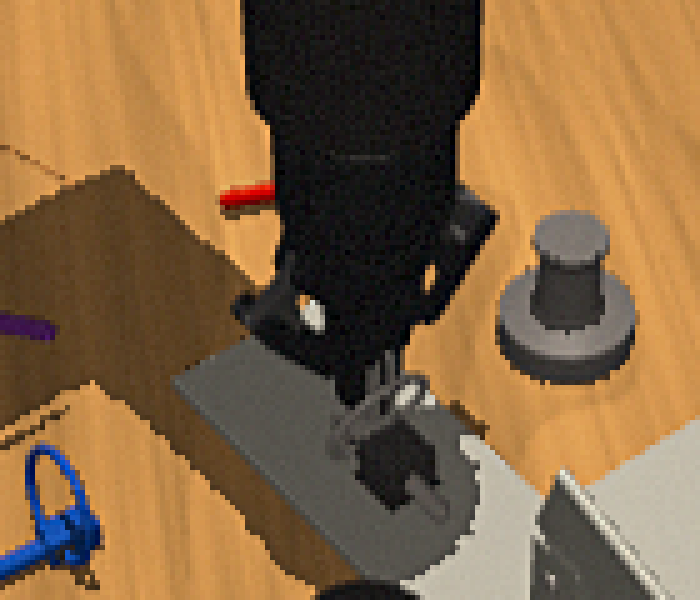

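The ring is leaning forward against the finger at (195,290) with about 3 N on it. Continuing past the over-centre point.

```bash
python3 -m inch '[[[0,-0.5,0],0,0],[[0,-0.5,0],0,0],[[0,-0.5,0],0,0],[[0,-0.5,0],0,0],[[0,-0.2,0],0,0],[[0,0,0],0,0]]'
python3 - <<'E'
from h import *
for n in('scene','side'):
  d=grab(n,n+'11')
  r=(130,230,270,390) if n=='scene' else (130,250,230,370)
  c=cv2.resize(d['color'][r[0]:r[1],r[2]:r[3]],None,fx=5,fy=5,interpolation=cv2.INTER_NEAREST);cv2.imwrite(f'pics/{n}11c.png',c[:,:,::-1])
E
```

```text
clock: 9.15
position: [0.567, 0.0816, 0.0109]
ee_rot: [0.0, -0.244, 0.97, -0.0]
ft_force: [0.3, 0.3, -0.4]
opening: -0.0001
```

View pics/scene11c.png

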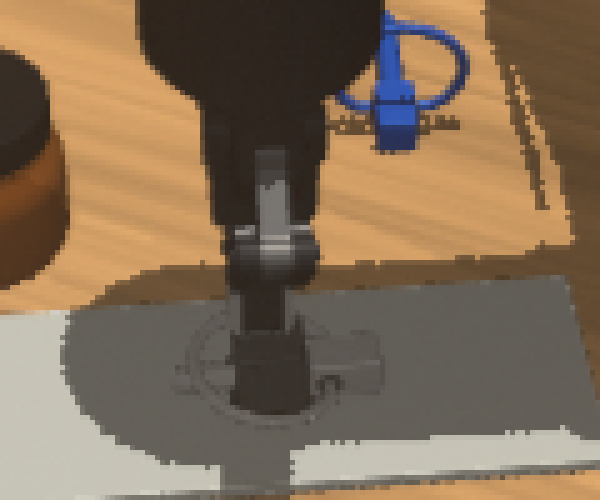

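View pics/side11c.png

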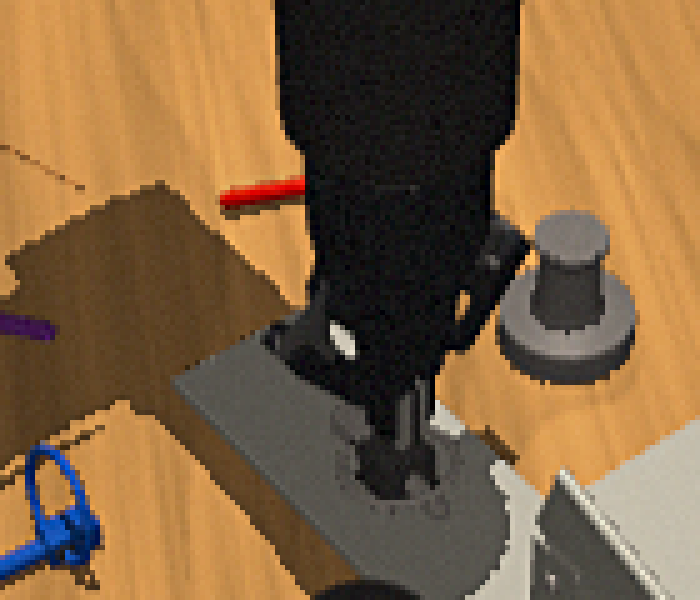

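The ring has snapped down round the post: it's flat in the scene crop, running (195,340) to (340,400). The force is back to about zero. Raising straight up and checking.

```bash
python3 -m inch '[[[0,0,-1.5],0,0],[[0,0,-3],0,0],[[0,0,-4],0,0],[[0,1,-4],0,0],[[0,3,-3],0,0],[[0,4,0],0,0],[[0,4,0],0,0],[[0,0,0],0,0]]'
python3 - <<'E'
from h import *
for n in('scene','side'):
  d=grab(n,n+'12')
  r=(130,250,250,390) if n=='scene' else (170,260,270,360)
  c=cv2.resize(d['color'][r[0]:r[1],r[2]:r[3]],None,fx=5,fy=5,interpolation=cv2.INTER_NEAREST);cv2.imwrite(f'pics/{n}12c.png',c[:,:,::-1])
E
```

```text
clock: 10.05
position: [0.5082, 0.191, 0.1664]
ee_rot: [0.001, -0.246, 0.969, 0.001]
ft_force: [-0.9, -0.6, 0.4]
opening: 0.0
```

View pics/scene12c.png

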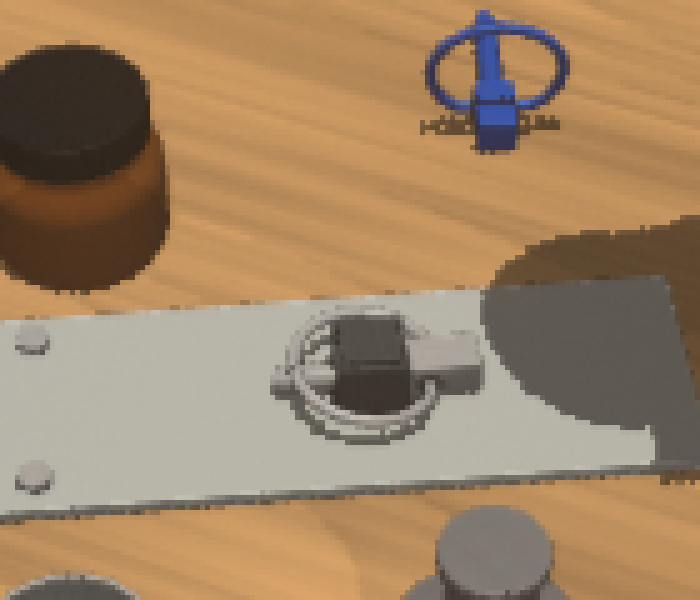

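View pics/side12c.png

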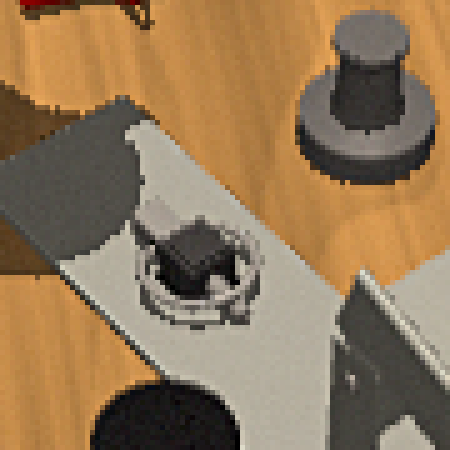

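View pics/scene12.png

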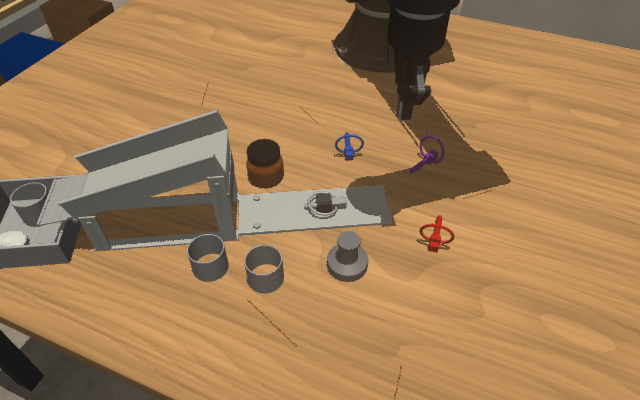

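The scene crop shows the ring lying flat round the post with its far side on the pin tip (290,368), and the head against the post (410,365). The bystanders and look-alikes appear unmoved. One numeric check before handing in.

```bash
python3 - <<'E'
from h import *
a=load('scene12');o=load('scene0')
p=pt(a,250+405/5-.4,130+340/5-.4,.022);f=pt(a,250+291/5-.4,130+366/5-.4,.021);c=pt(a,250+369/5-.4,130+337/5-.4,.031);e=pt(a,250+481/5-.4,130+340/5-.4,.022)
d=np.array([.476,-.88])
print('ring far past post',((f-c)[:2]@d).round(4),'head end behind post',((e-c)[:2]@d).round(4))
df=(np.abs(a['color'].astype(int)-o['color']).max(-1)>60)
for n,(u0,u1,v0,v1) in dict(jar=(243,287,138,190),driver=(325,370,230,282),ra=(187,230,233,282),rb=(244,286,244,294)).items(): print(n,df[v0:v1,u0:u1].sum())
E
```

```text
ring far past post 0.0274 head end behind post -0.0398
jar 0
driver 0
ra 0
rb 0
```

```bash
python3 -c "
from workcell import *
print(finish_job())"
```

```text
the job is handed in; nothing more can be done
None
```

The linchpin is home with its ring snapped shut round the post, and I handed the job in at about 10 s on the robot's clock; no verdict is reported.

- **Pin:** I pushed it home with the shut fingers until the force rose to about 13 N and travel stopped. A picture then showed the ring still standing.
- **Ring:** I pushed it forward over the post with about 3 N until it snapped shut, then lifted the arm clear.

**Last checks:**
- The ring's far side is 27.4 mm past the post (27 expected).
- The head's end face is 39.8 mm behind the post (38.5 expected, within measuring error).
- The jar, driver and both core rings look the same as at the start.
- The arm is clear, with wrist force at about zero.

**Disagreements:**
- **Fingertips:** All three cameras put the real finger ends about 30 mm short of the stated TCP. A gentle lowering with no contact below the plate-top height confirmed it, so I used the measured offset.
- **Post position:** The scene and side cameras differed by about 5 mm. The position where the pin stopped fell between their readings.

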